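# Weigh out antenna ballast collars on a dial scale

### The job

Weigh out the ballast for an antenna stand: one at a time, put the large steel collars over the spindle of the scale's pan, each lowered right down and not dropped, until the pointer rests within the target clip on the dial. The spindle stands a little off the pan's middle, to whichever side the pan was last turned, so feel for it and never push the pan down as far as its stop. Leave the spare collars lying flat on the bench and do not disturb the other things.

Things in the scene. Friction and masses are not known exactly. Their poses are not given: they have to be found in the camera images.
- collar1: one of four alike plain steel ballast collars (flat thick rings): 44 mm outside diameter, 23 mm bore, 12 mm high, lying flat on the bench. Origin: centre of the underside, z up. Weight hidden, 70 to 110 g, each different
- collar2: one of four alike plain steel ballast collars (flat thick rings): 44 mm outside diameter, 23 mm bore, 12 mm high, lying flat on the bench. Origin: centre of the underside, z up. Weight hidden, 70 to 110 g, each different
- collar3: one of four alike plain steel ballast collars (flat thick rings): 44 mm outside diameter, 23 mm bore, 12 mm high, lying flat on the bench. Origin: centre of the underside, z up. Weight hidden, 70 to 110 g, each different
- collar4: one of four alike plain steel ballast collars (flat thick rings): 44 mm outside diameter, 23 mm bore, 12 mm high, lying flat on the bench. Origin: centre of the underside, z up. Weight hidden, 70 to 110 g, each different
- pan_mid (a point): point fixed to the scale's housing, 70 mm above the bench: where the centre of the pan's top face would be if it sat true and empty (axes as the housing's, z up). The spindle stands about 5.5 mm (4 to 7) beside this point, in a direction that differs each time, since the lift-off pan may be turned any way on its stem; it neither turns nor shifts during a run
- pan (a joint): sinking of the sprung pan, m, straight down: 1.36 mm per newton, hard stop at 16 mm (12 N). Round steel pan 84 mm across; near its middle an upright steel spindle, 20 mm diameter, flat top 44 mm above the pan's face (114 mm above the bench when empty), edge barely rounded. Collars go over it with 1.5 mm play all round and stack on the pan
- pointer (a joint): reading of the scale's dial: angle of the black pointer, rad, 0 with the empty pan, growing clockwise seen from above, 0.425 rad per newton on the pan (about 0.30 to 0.46 per collar); hard stop at 5.0 rad (12 N). It shows at once any load, a pressing hand as well
- pointer_tip (a point): point on the pointer 42 mm from the dial's centre (the tip is 2 mm farther); the dial (116 mm across, white face up) lies on the housing's top beside the pan, its centre 130 mm from pan_mid along the housing's +y
- target (a joint): angle of the middle of the dark steel target clip on the dial's rim, rad, on the same scale as pointer. The clip is an arc that covers 0.27 rad to either side of this, ended by small upright tabs; wider than the weight of any one collar. It is preset; leave it
- target_mid (a point): middle of the target clip, 42 mm from the dial's centre; its x axis points outwards from that centre
- scale: the scale: white housing 150 x 270 x 48 mm (x, y, z), fixed to the bench, origin at the centre of its underside; pan at its -y end, dial at its +y end, pointer reading 0 when it points to the housing's -x
- puck: bystander: solid black rubber foot, 44 mm across, 14 mm high, no hole; origin under its centre
- bushing: bystander: small steel ring, 28 mm across, 14 mm bore, 16 mm high; origin under its centre
- coupler: bystander: white socket coupler block, 40 x 20 x 18 mm, origin under its centre
- adapter: bystander: black plug adapter, 44 x 32 x 28 mm with two pins, origin under its centre
- screwdriver: bystander: screwdriver 160 mm long, lying behind the parts
- antenna: bystander: white detached antenna, about 150 mm long, lying to the right of the parts
There are look-alikes about, which are no part of the job. What is shaped like the collar3 but orange or yellow is not meant.

How it is judged (in metres and radians):
On the way, in this order (a step that is already met when the one before it is completed fails the run):
1. a first collar is right down on the spindle, let go, and its weight alone shows on the dial (((horizontal distance between collar1 and pan_mid below 0.012 m and z of collar1 in the frame of pan_mid between -0.02 and 0.03 m and angle between collar1's own z axis and vertical below 0.12 rad and contact force between the fingers and collar1 below 0.05 N and linear speed of collar1 below 0.02 m/s) or (horizontal distance between collar2 and pan_mid below 0.012 m and z of collar2 in the frame of pan_mid between -0.02 and 0.03 m and angle between collar2's own z axis and vertical below 0.12 rad and contact force between the fingers and collar2 below 0.05 N and linear speed of collar2 below 0.02 m/s) or (horizontal distance between collar3 and pan_mid below 0.012 m and z of collar3 in the frame of pan_mid between -0.02 and 0.03 m and angle between collar3's own z axis and vertical below 0.12 rad and contact force between the fingers and collar3 below 0.05 N and linear speed of collar3 below 0.02 m/s) or (horizontal distance between collar4 and pan_mid below 0.012 m and z of collar4 in the frame of pan_mid between -0.02 and 0.03 m and angle between collar4's own z axis and vertical below 0.12 rad and contact force between the fingers and collar4 below 0.05 N and linear speed of collar4 below 0.02 m/s)) and value of joint pointer between 0.22 and 0.55 rad), for 0.2 s.
2. the pointer rests within the target clip, with only let-go collars on the pan (y of pointer_tip in the frame of target_mid between -0.0114 and 0.0114 m and x of pointer_tip in the frame of target_mid above -0.01 m and velocity of joint pointer between -0.3 and 0.3 rad/s and ((horizontal distance between collar1 and pan_mid below 0.012 m and z of collar1 in the frame of pan_mid between -0.02 and 0.03 m and angle between collar1's own z axis and vertical below 0.12 rad and contact force between the fingers and collar1 below 0.05 N and linear speed of collar1 below 0.02 m/s) or (height (world z) of collar1 below 0.006 m and angle between collar1's own z axis and vertical below 0.1 rad and horizontal distance between collar1 and pan_mid above 0.08 m)) and ((horizontal distance between collar2 and pan_mid below 0.012 m and z of collar2 in the frame of pan_mid between -0.02 and 0.03 m and angle between collar2's own z axis and vertical below 0.12 rad and contact force between the fingers and collar2 below 0.05 N and linear speed of collar2 below 0.02 m/s) or (height (world z) of collar2 below 0.006 m and angle between collar2's own z axis and vertical below 0.1 rad and horizontal distance between collar2 and pan_mid above 0.08 m)) and ((horizontal distance between collar3 and pan_mid below 0.012 m and z of collar3 in the frame of pan_mid between -0.02 and 0.03 m and angle between collar3's own z axis and vertical below 0.12 rad and contact force between the fingers and collar3 below 0.05 N and linear speed of collar3 below 0.02 m/s) or (height (world z) of collar3 below 0.006 m and angle between collar3's own z axis and vertical below 0.1 rad and horizontal distance between collar3 and pan_mid above 0.08 m)) and ((horizontal distance between collar4 and pan_mid below 0.012 m and z of collar4 in the frame of pan_mid between -0.02 and 0.03 m and angle between collar4's own z axis and vertical below 0.12 rad and contact force between the fingers and collar4 below 0.05 N and linear speed of collar4 below 0.02 m/s) or (height (world z) of collar4 below 0.006 m and angle between collar4's own z axis and vertical below 0.1 rad and horizontal distance between collar4 and pan_mid above 0.08 m))), for 0.3 s.
At the end, for the whole second after the job is handed in: the pointer rests within the target clip (0.27 rad either side of its middle); every collar is either let go, level and at rest on the spindle (underside under 30 mm above pan_mid, centre within 12 mm of it) or lies flat on the bench 80 mm or more from it (all of step 2); the robot touches nothing.
It fails at once if a collar is dropped over the pan: it falls free at more than 0.5 m/s ((horizontal distance between collar1 and pan_mid below 0.05 m and contact force between the fingers and collar1 below 0.05 N and linear speed of collar1 above 0.5 m/s) or (horizontal distance between collar2 and pan_mid below 0.05 m and contact force between the fingers and collar2 below 0.05 N and linear speed of collar2 above 0.5 m/s) or (horizontal distance between collar3 and pan_mid below 0.05 m and contact force between the fingers and collar3 below 0.05 N and linear speed of collar3 above 0.5 m/s) or (horizontal distance between collar4 and pan_mid below 0.05 m and contact force between the fingers and collar4 below 0.05 N and linear speed of collar4 above 0.5 m/s)).
It fails at once if the pan is pushed down to its stop (pointer past 4.8 rad, about 11 N) (value of joint pointer above 4.8 rad).
It fails at once if a bystander is moved more than 30 mm (distance of any of puck, bushing, coupler, adapter, screwdriver, antenna from where it was at the start of the episode above 0.03 m).
It also fails if it takes over 72 s, if anything falls off the work surface, if the arm or the gripper's body presses on something with over 40 N, if the wrist force passes 120 N, or if a joint passes its speed limit or range.

### The arm

A 6-joint arm with a two-finger parallel gripper is mounted at the origin on the work surface. World frame = base frame: x ahead of the robot, y to its left, z up, the work surface at z = 0. Lengths are in m, angles in degrees, forces in N, time in s.
With the tool pointing down it reaches from about 0.3 to 0.75 m from the base axis. Payload 8.5 kg.
Tool frame: the origin (TCP) lies at the very end of the fingers, on their centre line; the grasp point (between the pads) lies 19 mm behind it (env.hold_point_z is the distance from the TCP to the grasp point, in m); z points along the fingers, y is the line along which they close (so a half turn about z gives the same grasp; the last joint's range is limited). The gripper opens to 85 mm and grips with 20 to 120 N. Pads are 22 mm wide; open, the fingers measure 114 mm over their backs; the gripper's body (76 mm by 85 mm) begins 54 mm behind the grasp point. The pads swing forward as they close: fully open they stand 13 mm farther back than shut.
Start: joints at [-76.278, 21.807, 74.336, -0, 83.858, -12.336], TCP at [0.242, -0.494, 0.231] pointing down, gripper open.
Joint ranges: [-178.18, 178.18], [-50.72, 133.34], [12.68, 142.11], [-81.47, 261.47], [9.98, 163.14], [-165.26, 165.26]. Speed limits (degrees/s): [136.94, 136.94, 180, 180, 180, 180].

### API

Orientations are given as a 3x3 rotation matrix whose columns are the frame's x, y, z axes.
In Python, from rig import env, optics gives the robot as it stands.
- The arm moves only by the shell command python3 -m jog 'ROWS' [OPENING] [FORCE]. ROWS is JSON, a list of rows, each an object with "linear": the shift along the tool's x, y, z in units of 40 mm (1.0 is 40 mm), a list of three; "roll": the turn about the tool's z in units of 5 degrees (1.0 is 5 degrees). A call has 1 to 12 rows; each row shifts and turns the commanded pose from where the row before left it, along the tool's axes as they then stand; what a row does not reach is not made up. A row lasts 1/12 s, in which the tool goes at most 41.7 mm and 7.16 degrees, less where a joint would pass 70% of its speed; a pose out of reach is approached as far as the arm can. A call is refused whole if a number of a shift passes 1 or a number of a turn 1, either way. A call with a gripper value outside its range is refused whole. OPENING is the opening, from -1 (shut) to 1 (fully open), set as the call begins (- or left out, the last holds). The fingers move at their own pace and stop on an object; FORCE is the grip in N (left out, the last holds). Time passes only in rows, so rows that do not move let the fingers close. It gives the time, the measured TCP pose, the force, the opening and the grip force at its end, in the units of the state.
- env.observe(): the state, without advancing time (a new reading comes with each control period).
- optics.get_image(name): name is "scene" or "top"; returns the picture (400x640x3 uint8, red, green, blue); there is no depth.
- optics.calibration(name): a dict with "fov_y" (degrees; the focal length in pixels is half the picture's height over the tangent of half this angle, whatever the lens; pixels are square), "cx", "cy" (the principal point, pixels), "D" ([k1, k2, p1, p2, k3] as OpenCV has them; the pictures are not rectified), "T" (4x4, takes a point from camera to world coordinates). Camera axes: x right, y down, z forward; pixel columns grow to the right and rows downward; lengths in m; the calibration is good to about 2 mm. A picture is of the moment at which its call begins. calibration takes no time and is no camera call.
- env.close_job(): hands the job in; it is judged then, once.
The state is a dict: "time_s": time; "q": joint angles; "qvel": joint speeds; "joint_efforts": joint torques, N m; "position": TCP position; "tool_rot": TCP orientation; "ft_force": force on the tool from outside, world axes, zero at the start; "wrist_torque": the same for the moment, N m; "grip_width": finger opening in m; "gripper_force": force on a finger pad.
Only numpy, scipy, OpenCV 4.12 (cv2) and the standard library are available. Lean on these libraries where they do the work, as an engineer would, in place of code of your own. Each camera call takes 0.05 s, during which the arm holds its last target. There are 200 camera calls.

## Working session

There is one attempt and no reset: what is moved stays moved. The work goes in short steps, Python scripts to look and compute and a shell command to move; the robot and the scene stay as the last step left them, time stands still between calls to the robot, and variables do not carry over. Pictures are saved under pics/ and viewed, at most 10 in all, crops included, and the job is handed in when it is done.

```bash
ls; mkdir -p pics
cat > h.py <<'E'
import numpy as np, cv2
from rig import env, optics
def cal(n):
    c=optics.calibration(n); f=200/np.tan(np.radians(c['fov_y']/2))
    return np.array([[f,0,c['cx']],[0,f,c['cy']],[0,0,1.]]),np.array(c['D'],float),np.array(c['T'])
def ray(n,uv,z):
    K,D,T=cal(n); p=cv2.undistortPoints(np.array(uv,float).reshape(-1,1,2),K,D).reshape(-1,2)
    d=np.c_[p,np.ones(len(p))]@T[:3,:3].T; o=T[:3,3]
    return o+d*((z-o[2])/d[:,2])[:,None]
def proj(n,P):
    K,D,T=cal(n); R=T[:3,:3].T; t=-R@T[:3,3]
    return cv2.projectPoints(np.array(P,float).reshape(-1,1,3),cv2.Rodrigues(R)[0],t,K,D)[0].reshape(-1,2)
def snap(n,f):
    im=optics.get_image(n)[:,:,::-1].copy(); cv2.imwrite(f,im); return im
E
python3 - <<'E'
from h import *
a=snap('top','pics/top0.png'); b=snap('scene','pics/scene0.png')
for n in('top','scene'): print(n,cal(n)[0][0,0],cal(n)[2].round(3).tolist())
s=env.observe(); print(s['tool_rot'],s['position'],s['ft_force'],s['grip_width'],env.hold_point_z)
E
```

```text
pics
top 461.62202649312314 [[-0.069, -0.975, 0.212, 0.348], [-0.998, 0.068, -0.01, -0.069], [-0.004, -0.212, -0.977, 1.116], [0.0, 0.0, 0.0, 1.0]]
scene 376.7081724238482 [[0.431, 0.73, -0.53, 1.019], [0.902, -0.34, 0.265, -0.316], [0.013, -0.592, -0.806, 0.749], [0.0, 0.0, 0.0, 1.0]]
[[ 8.98352892e-01  4.39274387e-01 -3.08332841e-04]
 [ 4.39274421e-01 -8.98352108e-01  1.21407694e-03]
 [ 2.56321448e-04 -1.22611226e-03 -9.99999215e-01]] [ 0.24153427 -0.49385423  0.23078828] [ 0.00682895  0.30633278 -0.57702557] 0.08527844943509447 0.0187
```

View pics/top0.png

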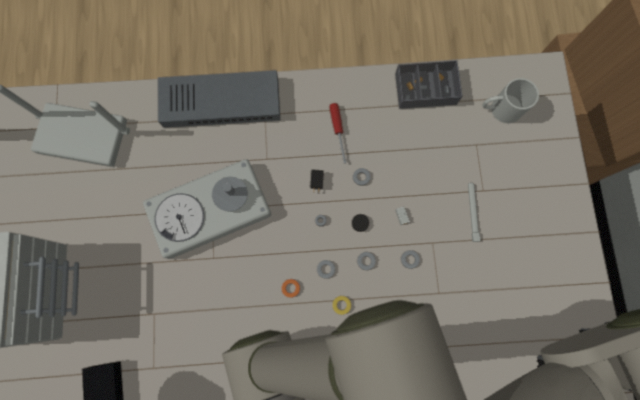

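View pics/scene0.png

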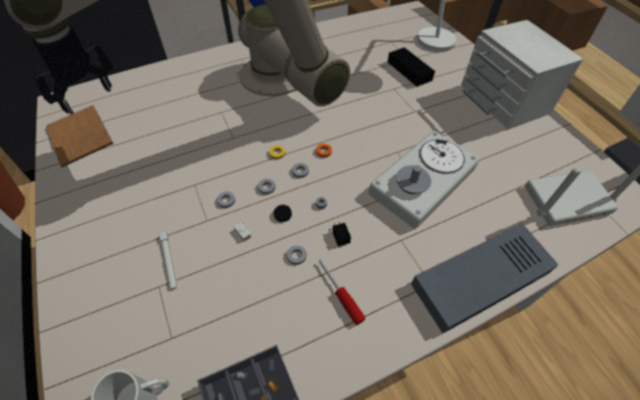

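The top view shows the steel collars at (362,177), (327,269), (367,261) and (411,260). The scale's pan is at (232,193) and its dial at (180,217). Possible mix-ups are the orange ring (291,288), the yellow ring (342,305), the small bushing (321,220) and the puck (360,223). I'm choosing the four plain grey 44 mm rings and will check them in a close crop.

Run:
```python
from h import *
a=cv2.imread('pics/top0.png')
c1=cv2.resize(a[160:320,275:435],None,fx=3.75,fy=3.75,interpolation=cv2.INTER_CUBIC)
cv2.imwrite('pics/c1.png',c1)
c2=cv2.resize(a[155:260,140:275],None,fx=5.7,fy=5.7,interpolation=cv2.INTER_CUBIC)
cv2.imwrite('pics/c2.png',c2)
```

```text
(no output)
```

View pics/c1.png

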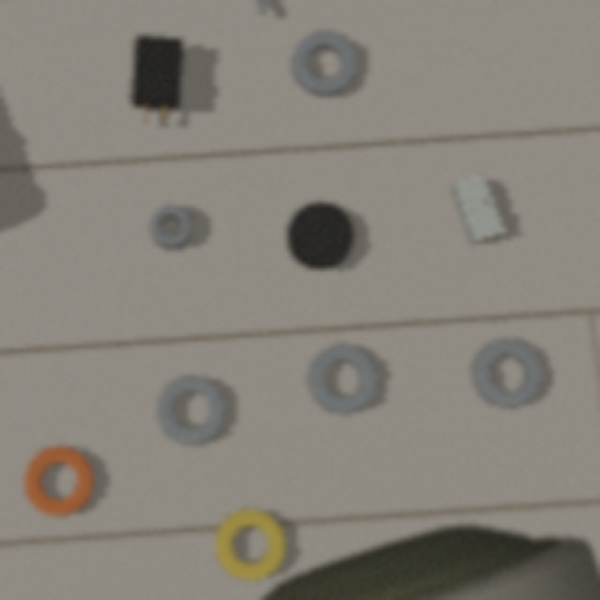

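View pics/c2.png

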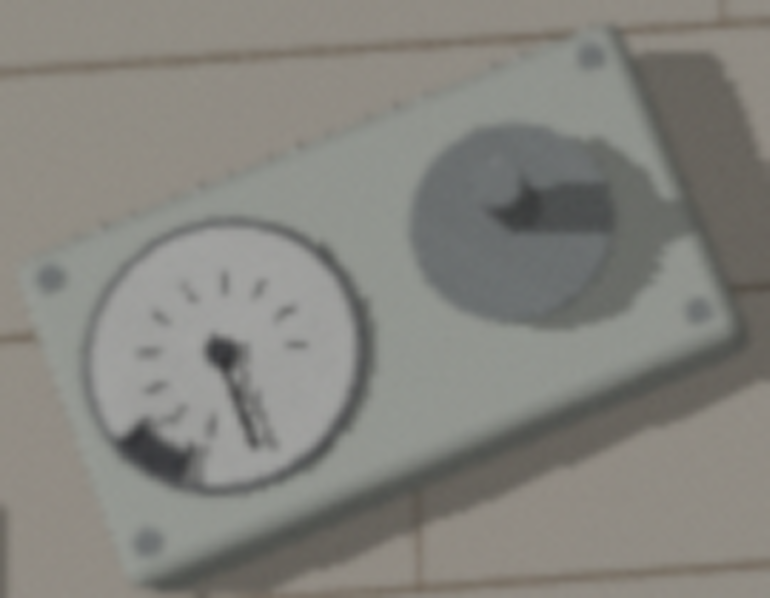

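The crop confirms four grey wide rings: A (362,177), B (327,269), C (367,261) and D (411,260). The pointer lies towards the lower right and the clip is lower left, roughly 0.9 rad clockwise of it. Next I'll average several frames to locate the spindle top and work out positions.

Run:
```python
from h import *
A={n:np.mean([optics.get_image(n)[:,:,::-1].astype(float) for _ in range(8)],0) for n in('top','scene')}
np.savez('avg.npz',**A)
X=np.array([(328,63),(196,410),(346,378),(511,373)])
uv=np.array([275,160])+(X+.5)/3.75-.5
print('collars(z=.012)',ray('top',uv,.012).round(4).tolist(), uv.round(1).tolist())
f=lambda x,y:np.array([140,155])+(np.array([x,y])+.5)/5.7-.5
pan=ray('top',[f(513,224)],.07)[0]; dial=ray('top',[f(222,352),f(252,445),f(157,452)],.05)
print('pan',pan,'dial',dial, np.linalg.norm(pan-dial[0]))
v=dial[1:]-dial[0]; a=np.arctan2(v[:,1],v[:,0]); print('target',a[0]-a[1])
print('scene proj',proj('scene',[pan,pan+[0,0,.044],dial[0]]), 'top',proj('top',[pan,pan+[0,0,.044]]))
t=A['top'][165:225,205:265]; c=proj('scene',[pan+[0,0,.02]])[0].astype(int); s=A['scene'][c[1]-30:c[1]+30,c[0]-30:c[0]+30]
print('scene crop origin',c-30)
o=[]
for k in(t,s):
    k=cv2.resize(k.astype(np.float32),(400,400),interpolation=cv2.INTER_CUBIC); lo,hi=np.percentile(k,1),np.percentile(k,85)
    o.append(np.clip((k-lo)/(hi-lo)*255,0,255))
cv2.imwrite('pics/sp.png',np.hstack(o))
```

```text
collars(z=.012) [[0.6452, -0.1941, 0.012], [0.4246, -0.0907, 0.012], [0.4382, -0.187, 0.012], [0.4343, -0.2915, 0.012]] [[362.1, 176.4], [326.9, 269.0], [366.9, 260.4], [410.9, 259.1]]
pan [0.60915687 0.12370673 0.07      ] dial [[0.5683525  0.24791684 0.05      ]
 [0.52885334 0.23592269 0.05      ]
 [0.52869515 0.27435551 0.05      ]] 0.13226166889368213
target -5.400367579763417
scene proj [[412.47993025 177.68627182]
 [416.41377403 165.31898398]
 [442.33101216 155.6550381 ]] top [[229.5877193  193.88596491]
 [225.81220499 189.3511246 ]]
scene crop origin [384 142][ WARN:0@10.023] global loadsave.cpp:1063 imwrite_ Unsupported depth image for selected encoder is fallbacked to CV_8U.
```

View pics/sp.png

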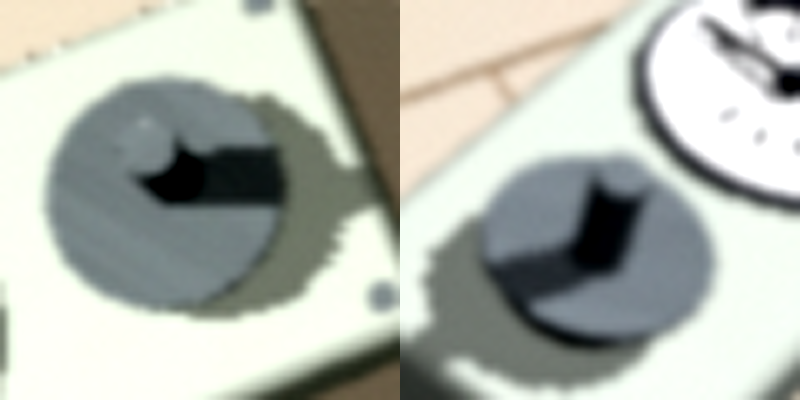

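Left half (top camera): the spindle top's lit disc is centred near crop (147,146), and the base near (173,176). Right half (scene camera): the spindle top is near crop (621,173).

Run:
```python
from h import *
t=ray('top',[np.array([205,165])+(np.array([147,146])+.5)/6.667-.5, ],.114)[0]
b=ray('top',[np.array([205,165])+(np.array([174,177])+.5)/6.667-.5, ],.07)[0]
s=ray('scene',[np.array([384,142])+(np.array([221,173])+.5)/6.667-.5],.114)[0]
print('spindle top: topcam',t,'base topcam',b,'scenecam',s)
# scene check of pan and collars
P=np.load('avg.npz')['scene']; 
C=np.array([[0.6452,-0.1941,.012],[0.4246,-0.0907,.012],[0.4382,-0.187,.012],[0.4343,-0.2915,.012]])
uv=proj('scene',C); print(uv.round(1).tolist())
o=[]
for u in uv.round().astype(int):
    k=P[u[1]-15:u[1]+15,u[0]-15:u[0]+15]; k=cv2.resize(k.astype(np.float32),(390,290) if 0 else (300,300),interpolation=cv2.INTER_CUBIC)
    cv2.circle(k,(150,150),3,(0,0,255),-1); o.append(np.clip(k,0,255)*1.2)
cv2.imwrite('pics/cs.png',np.vstack([np.hstack(o[:2]),np.hstack(o[2:])]).clip(0,255).astype(np.uint8))
print(uv.round().astype(int).tolist())
```

```text
spindle top: topcam [0.61565864 0.12172116 0.114     ] base topcam [0.6155951  0.12099905 0.07      ] scenecam [0.61496449 0.12060858 0.114     ]
[[294.9, 253.3], [298.3, 168.8], [264.9, 185.0], [224.1, 198.1]]
[[295, 253], [298, 169], [265, 185], [224, 198]]
```

View pics/cs.png

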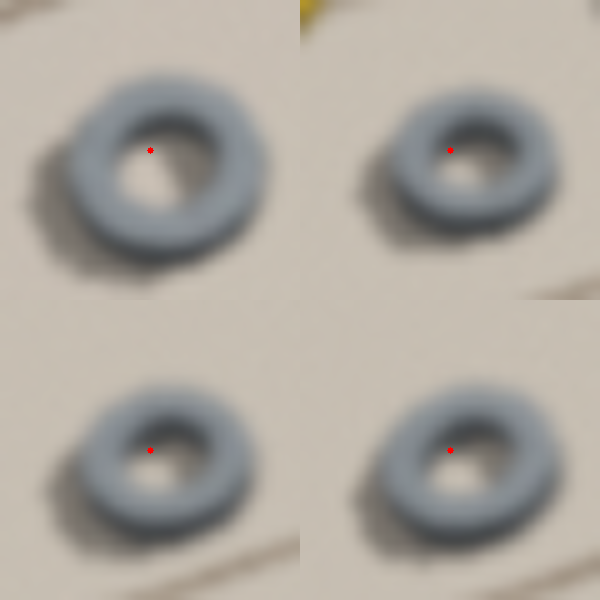

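The two cameras agree on the spindle to about 1.5 mm: (0.615, 0.121), which is 6.5 mm from the pan centre and so within 4–7 mm. They differ by about 4 mm on the collars, so I'll centre the collar by gripping twice at right angles. I'm starting with collar C at about (0.439, -0.185).

```bash
cat > d.py <<'E'
import sys; from h import *
s=env.observe(); t=np.array([float(v) for v in sys.argv[1:4]])
u=s['tool_rot'].T@(t-s['position']) if hasattr(s['tool_rot'],'T') else np.array(s['tool_rot']).T@(t-np.array(s['position']))
u=u/.04; print('units',u.round(3),'norm',np.linalg.norm(u).round(2),'t',s['time_s'],'q',np.round(s['q'],0).tolist())
E
python3 -m jog '[{"linear":[0.78,-0.477,0.2]},{"linear":[0.78,-0.477,0.2]},{"linear":[0.78,-0.477,0.2]},{"linear":[0.78,-0.477,0.2]},{"linear":[0.78,-0.477,0.2]},{"linear":[0.78,-0.477,0.2]},{"linear":[0.78,-0.477,0.2]},{"linear":[0.78,-0.477,0.2]},{"linear":[0.78,-0.477,0.2]},{"linear":[0.78,-0.477,0.2]}]' 0.5 20; python3 d.py 0.439 -0.185 0.002
```

```text
units [ 7.828 -4.773  5.733] norm 10.81 t 0.9 q [-76.0, 22.0, 74.0, 0.0, 84.0, -12.0]invalid input
```

```bash
python3 -m jog '[{"linear":[0.78,-0.477,0.2],"roll":0},{"linear":[0.78,-0.477,0.2],"roll":0},{"linear":[0.78,-0.477,0.2],"roll":0},{"linear":[0.78,-0.477,0.2],"roll":0},{"linear":[0.78,-0.477,0.2],"roll":0},{"linear":[0.78,-0.477,0.2],"roll":0},{"linear":[0.78,-0.477,0.2],"roll":0},{"linear":[0.78,-0.477,0.2],"roll":0},{"linear":[0.78,-0.477,0.2],"roll":0},{"linear":[0.78,-0.477,0.2],"roll":0}]' 0.5 20; python3 d.py 0.439 -0.185 0.002
```

```text
time_s: 1.73
position: [0.4388, -0.184, 0.1512]
tool_rot: [[0.898, 0.439, 0.0], [0.439, -0.898, -0.0], [0.0, 0.001, -1.0]]
ft_force: [0.3, -0.3, -0.3]
grip_width: 0.0639
gripper_force: 0.0
units [-0.007  0.022  3.729] norm 3.73 t 1.7333 q [-37.0, 19.0, 93.0, 0.0, 68.0, 27.0]
```

```bash
python3 -m jog '[{"linear":[0,0.02,0.8],"roll":0},{"linear":[0,0,0.8],"roll":0},{"linear":[0,0,0.8],"roll":0},{"linear":[0,0,0.7],"roll":0},{"linear":[0,0,0.4],"roll":0},{"linear":[0,0,0.22],"roll":0},{"linear":[0,0,0],"roll":0}]'; python3 -m jog '[{"linear":[0,0,0],"roll":0},{"linear":[0,0,0],"roll":0},{"linear":[0,0,0],"roll":0},{"linear":[0,0,0],"roll":0},{"linear":[0,0,0],"roll":0}]' -0.2 20
```

```text
time_s: 2.32
position: [0.438, -0.1861, 0.0013]
tool_rot: [[0.898, 0.439, -0.002], [0.439, -0.898, 0.002], [-0.001, -0.002, -1.0]]
ft_force: [-0.2, -0.0, -0.7]
grip_width: 0.0639
gripper_force: 0.0
time_s: 2.73
position: [0.439, -0.1867, 0.0037]
tool_rot: [[0.898, 0.439, 0.002], [0.439, -0.898, -0.002], [0.001, 0.002, -1.0]]
ft_force: [-0.5, 1.2, 8.9]
grip_width: 0.0426
gripper_force: 20.3
```

```bash
python3 -m jog '[{"linear":[0,0,-0.05],"roll":0},{"linear":[0,0,0],"roll":0},{"linear":[0,0,0],"roll":1},{"linear":[0,0,0],"roll":1},{"linear":[0,0,0],"roll":1},{"linear":[0,0,0],"roll":1},{"linear":[0,0,0],"roll":1},{"linear":[0,0,0],"roll":1},{"linear":[0,0,0],"roll":1},{"linear":[0,0,0],"roll":1},{"linear":[0,0,0],"roll":1},{"linear":[0,0,0],"roll":1}]' 0.5;python3 -m jog '[{"linear":[0,0,0],"roll":1},{"linear":[0,0,0],"roll":1},{"linear":[0,0,0],"roll":1},{"linear":[0,0,0],"roll":1},{"linear":[0,0,0],"roll":1},{"linear":[0,0,0],"roll":1},{"linear":[0,0,0],"roll":1},{"linear":[0,0,0],"roll":1},{"linear":[0,0,0],"roll":0}]'; python3 -m jog '[{"linear":[0,0,0],"roll":0},{"linear":[0,0,0],"roll":0},{"linear":[0,0,0],"roll":0},{"linear":[0,0,0],"roll":0},{"linear":[0,0,0],"roll":0}]' -0.2 30
python3 - <<'E'
from h import *
a=snap('top','pics/t1.png');b=snap('scene','pics/s1.png')
print(env.observe()['position'])
# collar centre per camera given grip: print projection of grip centre
p=np.array(env.observe()['position']);p[2]=.012;print(proj('top',[p]),proj('scene',[p]))
E
```

```text
time_s: 3.73
position: [0.4385, -0.1864, 0.0047]
tool_rot: [[0.912, -0.41, 0.0], [-0.41, -0.912, -0.0], [0.0, 0.0, -1.0]]
ft_force: [0.6, -0.5, 0.2]
grip_width: 0.0638
gripper_force: 0.0
time_s: 4.48
position: [0.4385, -0.1864, 0.0047]
tool_rot: [[0.437, -0.9, 0.0], [-0.9, -0.437, -0.0], [0.0, -0.0, -1.0]]
ft_force: [-0.9, 0.2, -0.3]
grip_width: 0.064
gripper_force: 0.0
time_s: 4.9
position: [0.4385, -0.1863, 0.0049]
tool_rot: [[0.441, -0.897, 0.0], [-0.897, -0.441, -0.0], [0.0, -0.0, -1.0]]
ft_force: [-0.1, 0.7, 5.8]
grip_width: 0.0415
gripper_force: 29.6
[ 0.43851421 -0.18636718  0.00496569]
[[366.60831191 260.31845754]] [[265.23036843 184.96464918]]
```

```bash
python3 -m jog '[{"linear":[0,0,-0.3],"roll":0},{"linear":[0,0,-0.9],"roll":0},{"linear":[0,0,-0.9],"roll":0},{"linear":[0,0,-0.9],"roll":0},{"linear":[0,0,-0.6],"roll":0},{"linear":[0,0,0],"roll":0}]' - 40; python3 d.py 0.6155 0.1215 0.135
```

```text
time_s: 5.5
position: [0.44, -0.1874, 0.1531]
tool_rot: [[0.441, -0.897, 0.007], [-0.897, -0.441, -0.005], [0.008, -0.004, -1.0]]
ft_force: [0.5, -0.4, -0.3]
grip_width: 0.0408
gripper_force: 41.0
units [-4.999 -7.342  0.442] norm 8.89 t 5.5 q [-37.0, 19.0, 93.0, 0.0, 67.0, 117.0]
```

```bash
python3 -m jog '[{"linear":[0,0,0],"roll":-1},{"linear":[0,0,0],"roll":-1},{"linear":[0,0,0],"roll":-1},{"linear":[0,0,0],"roll":-1},{"linear":[0,0,0],"roll":-1},{"linear":[0,0,0],"roll":-1},{"linear":[0,0,0],"roll":-1},{"linear":[0,0,0],"roll":-1},{"linear":[0,0,0],"roll":-1},{"linear":[0,0,0],"roll":-1},{"linear":[0,0,0],"roll":-1},{"linear":[0,0,0],"roll":-1}]'; python3 d.py 0.6155 0.1215 0.135
```

```text
time_s: 6.5
position: [0.438, -0.1861, 0.1476]
tool_rot: [[0.998, -0.063, -0.001], [-0.063, -0.998, 0.001], [-0.001, -0.001, -1.0]]
ft_force: [1.3, -0.3, -1.3]
grip_width: 0.0405
gripper_force: 41.0
units [ 3.945 -7.952  0.316] norm 8.88 t 6.5 q [-37.0, 19.0, 94.0, -0.0, 67.0, 56.0]
```

```bash
python3 -m jog '[{"linear":[0.2,-0.4,0],"roll":0},{"linear":[0.4,-0.8,0],"roll":0},{"linear":[0.4,-0.8,0],"roll":0},{"linear":[0.4,-0.8,0],"roll":0},{"linear":[0.4,-0.8,0],"roll":0},{"linear":[0.4,-0.8,0],"roll":0},{"linear":[0.4,-0.8,0],"roll":0},{"linear":[0.4,-0.8,0],"roll":0},{"linear":[0.4,-0.8,0],"roll":0},{"linear":[0.4,-0.8,0],"roll":0},{"linear":[0.14,-0.75,0.2],"roll":0},{"linear":[0,0,0],"roll":0}]'; python3 -m jog '[{"linear":[0,0,0],"roll":0},{"linear":[0,0,0],"roll":0}]'; python3 d.py 0.6155 0.1215 0.122
python3 - <<'E'
from h import *
a=snap('top','pics/t2.png');b=snap('scene','pics/s2.png')
c=env.observe()['position'];c=np.array(c)-[0,0,.03]
o=[]
for n,i in(('top',a),('scene',b)):
    u=proj(n,[c])[0].astype(int);print(n,u-40); k=i[u[1]-40:u[1]+40,u[0]-40:u[0]+40]; o.append(cv2.resize(k,(400,400),interpolation=cv2.INTER_CUBIC))
cv2.imwrite('pics/v2.png',np.clip(np.hstack(o)*1.3,0,255).astype(np.uint8))
E
```

```text
time_s: 7.5
position: [0.6184, 0.1409, 0.1375]
tool_rot: [[0.998, -0.063, -0.003], [-0.063, -0.998, 0.001], [-0.003, -0.001, -1.0]]
ft_force: [-0.5, -0.2, -1.3]
grip_width: 0.0408
gripper_force: 41.0
time_s: 7.67
position: [0.6182, 0.1357, 0.1396]
tool_rot: [[0.998, -0.068, -0.002], [-0.068, -0.998, -0.0], [-0.002, 0.0, -1.0]]
ft_force: [-0.6, -0.3, -1.2]
grip_width: 0.041
gripper_force: 41.0
units [-0.042  0.359  0.44 ] norm 0.57 t 7.6667 q [2.0, 34.0, 68.0, -0.0, 78.0, 96.0]
top [180 146]
scene [382 127]
```

View pics/v2.png

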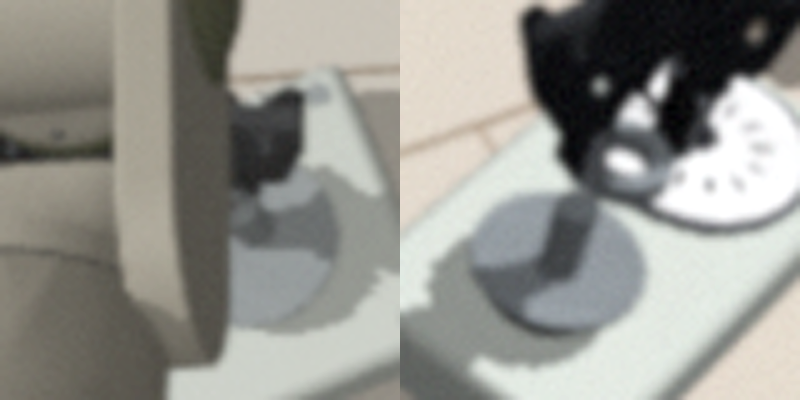

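The scene half shows the collar held level at crop (625,160), up and to the right of the spindle top (575,205). I overshot y by 14 mm, so I'm correcting that and then lowering with feel.

```bash
python3 -m jog '[{"linear":[-0.042,0.36,0.1],"roll":0},{"linear":[0,0,0.1],"roll":0},{"linear":[0,0,0],"roll":0},{"linear":[0,0,0],"roll":0}]'; python3 d.py 0.6155 0.1215 0.115
python3 - <<'E'
from h import *
b=np.mean([optics.get_image('scene')[:,:,::-1].astype(float) for _ in range(3)],0)
k=b[140:190,390:440];k=cv2.resize(k.astype(np.float32),(600,600),interpolation=cv2.INTER_CUBIC)
lo,hi=np.percentile(k,1),np.percentile(k,90)
cv2.imwrite('pics/v3.png',np.clip((k-lo)/(hi-lo)*255,0,255).astype(np.uint8))
c=np.array(env.observe()['position'])
print(((proj('scene',[c+[0,0,.007],[.6155,.1215,.114]])-[390,140])*12).round())
E
```

```text
time_s: 8.1
position: [0.6158, 0.1212, 0.1323]
tool_rot: [[0.998, -0.07, -0.001], [-0.07, -0.998, 0.0], [-0.001, -0.0, -1.0]]
ft_force: [0.5, 0.2, -1.8]
grip_width: 0.041
gripper_force: 41.0
units [-0.008 -0.008  0.433] norm 0.43 t 8.1 q [0.0, 34.0, 70.0, 0.0, 76.0, 94.0]
[[359. 240.]
 [326. 331.]]
```

View pics/v3.png

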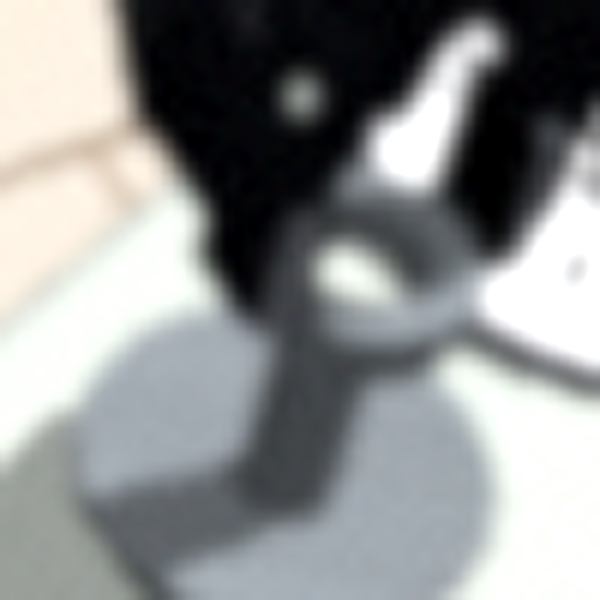

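The collar's bore appears at about (380,265) in the crop. The spindle axis runs from its base at (285,490) to a top near (330,335), so there is a possible offset of a few mm. I'll measure this numerically by comparing edges with the projected model for both the collar and the spindle.

Run:
```python
from h import *
from scipy.ndimage import map_coordinates as mc
A=np.load('avg.npz'); th=np.linspace(0,2*np.pi,73)
def prof(n,im,z,c=(.6155,.1215),L=.02):
    K,D,T=cal(n); cx=T[:3,0].copy(); cx[2]=0; cx/=np.linalg.norm(cx)
    s=np.arange(-L,L+.0001,.0015); P=np.array([c[0],c[1],z])+s[:,None]*cx
    uv=proj(n,P); return s,cx,mc(im.mean(2),[uv[:,1],uv[:,0]],order=1)
for z in(.08,.09,.1):
    s,cx,p=prof('scene',A['scene'],z); print('scene',z,cx.round(2),p.round().astype(int).tolist())
for z in(.08,.09):
    s,cx,p=prof('top',A['top'],z); print('top',z,cx.round(2),p.round().astype(int).tolist())
b=np.mean([optics.get_image('scene')[:,:,::-1].astype(float) for _ in range(4)],0)
pos=np.array(env.observe()['position']); print(pos)
# collar: radial profile of outer edge, top face z=pos+.007
for a in range(-60,91,15):
    K,D,T=cal('scene'); cx=T[:3,0].copy();cx[2]=0;cx/=np.linalg.norm(cx); cy=-np.array([-cx[1],cx[0],0])
    d=cx*np.cos(np.radians(a))+cy*np.sin(np.radians(a))
    r=np.arange(.008,.033,.0015); uv=proj('scene',pos+[0,0,.007]+r[:,None]*d)
    print(a,mc(b.mean(2),[uv[:,1],uv[:,0]],order=1).round().astype(int).tolist())
```

```text
scene 0.08 [0.43 0.9  0.  ] [113, 112, 110, 107, 102, 94, 83, 70, 59, 52, 49, 48, 49, 50, 50, 51, 52, 55, 61, 72, 85, 98, 105, 110, 111, 112, 112]
scene 0.09 [0.43 0.9  0.  ] [113, 112, 113, 112, 110, 102, 90, 75, 62, 52, 49, 49, 49, 50, 50, 50, 52, 55, 61, 74, 86, 99, 106, 111, 112, 112, 112]
scene 0.1 [0.43 0.9  0.  ] [115, 115, 115, 113, 110, 101, 89, 74, 61, 52, 52, 55, 59, 63, 66, 68, 70, 72, 75, 83, 91, 101, 108, 112, 113, 115, 116]
top 0.08 [-0.07 -1.    0.  ] [109, 109, 109, 109, 107, 105, 104, 104, 103, 102, 100, 97, 91, 84, 75, 68, 64, 61, 61, 62, 65, 71, 75, 77, 78, 78, 78]
top 0.09 [-0.07 -1.    0.  ] [109, 109, 109, 109, 110, 110, 110, 110, 110, 110, 110, 110, 109, 106, 101, 92, 81, 71, 64, 62, 63, 67, 71, 75, 77, 78, 78]
[0.61596026 0.1219787  0.13260158]
-60 [59, 63, 68, 76, 86, 103, 122, 142, 162, 178, 188, 196, 198, 198, 198, 198, 198]
-45 [58, 62, 66, 71, 79, 89, 97, 112, 119, 118, 113, 99, 83, 69, 56, 41, 32]
-30 [57, 60, 64, 68, 72, 73, 72, 66, 56, 43, 28, 18, 12, 10, 8, 7, 7]
-15 [55, 57, 62, 66, 70, 71, 70, 64, 55, 42, 29, 17, 12, 14, 21, 34, 49]
0 [53, 53, 57, 63, 68, 72, 71, 69, 63, 52, 45, 44, 59, 82, 113, 145, 171]
15 [53, 52, 55, 61, 68, 78, 85, 93, 103, 116, 132, 152, 168, 181, 190, 196, 197]
30 [58, 53, 55, 62, 73, 86, 99, 113, 125, 139, 158, 173, 187, 192, 195, 195, 195]
45 [72, 68, 64, 70, 80, 93, 105, 115, 120, 117, 116, 114, 115, 115, 117, 114, 109]
60 [101, 96, 92, 93, 95, 104, 111, 115, 117, 110, 100, 93, 90, 100, 115, 129, 140]
75 [131, 132, 128, 124, 119, 118, 118, 118, 114, 107, 94, 83, 77, 80, 96, 115, 131]
90 [154, 154, 151, 143, 132, 124, 118, 114, 111, 103, 93, 80, 67, 66, 66, 77, 89]
```

Edge fits put the collar within 1 mm of the TCP and the spindle at about (0.6153, 0.1210). I'll nudge over and lower about 18 mm; if it is blocked, the sprung pan would show about 4 N.

```bash
python3 -m jog '[{"linear":[-0.016,0.025,0.05],"roll":0},{"linear":[0,0,0.1],"roll":0},{"linear":[0,0,0.1],"roll":0},{"linear":[0,0,0.1],"roll":0},{"linear":[0,0,0.1],"roll":0},{"linear":[0,0,0],"roll":0},{"linear":[0,0,0],"roll":0},{"linear":[0,0,0],"roll":0}]'; python3 d.py 0.6153 0.121 0.076
```

```text
time_s: 9.12
position: [0.6153, 0.1209, 0.1146]
tool_rot: [[0.998, -0.069, 0.0], [-0.069, -0.998, -0.0], [0.0, -0.0, -1.0]]
ft_force: [-0.7, 0.1, -1.9]
grip_width: 0.0411
gripper_force: 41.0
units [-0.001 -0.003  0.965] norm 0.96 t 9.1167 q [0.0, 35.0, 71.0, -0.0, 74.0, 94.0]
```

No contact force, so it is entering the spindle. I'm lowering further.

```bash
python3 -m jog '[{"linear":[0,0,0.1],"roll":0},{"linear":[0,0,0.15],"roll":0},{"linear":[0,0,0.2],"roll":0},{"linear":[0,0,0.2],"roll":0},{"linear":[0,0,0.15],"roll":0},{"linear":[0,0,0],"roll":0},{"linear":[0,0,0],"roll":0}]'; python3 -m jog '[{"linear":[0,0,0.05],"roll":0},{"linear":[0,0,0.05],"roll":0},{"linear":[0,0,0.05],"roll":0},{"linear":[0,0,0.05],"roll":0},{"linear":[0,0,0],"roll":0},{"linear":[0,0,0],"roll":0}]'; python3 d.py 0.6153 0.121 0.073
```

```text
time_s: 9.7
position: [0.6151, 0.1208, 0.082]
tool_rot: [[0.998, -0.069, -0.001], [-0.069, -0.998, 0.0], [-0.001, 0.0, -1.0]]
ft_force: [-0.3, 0.3, 0.2]
grip_width: 0.0409
gripper_force: 41.0
time_s: 10.2
position: [0.6153, 0.1208, 0.0745]
tool_rot: [[0.998, -0.069, 0.0], [-0.069, -0.998, -0.0], [0.0, -0.0, -1.0]]
ft_force: [0.1, -0.2, -0.3]
grip_width: 0.041
gripper_force: 41.0
units [-0.001 -0.004  0.038] norm 0.04 t 10.2 q [0.0, 38.0, 74.0, -0.0, 69.0, 94.0]
```

```bash
python3 -m jog '[{"linear":[0,0,0],"roll":0},{"linear":[0,0,0],"roll":0},{"linear":[0,0,0],"roll":0},{"linear":[0,0,-0.2],"roll":0},{"linear":[0,0,-0.5],"roll":0},{"linear":[0,0,-0.8],"roll":0},{"linear":[0,0,-0.8],"roll":0},{"linear":[0,0,0],"roll":0}]' 0.5; python3 d.py 0.4246 -0.0902 0.16;python3 - <<'E'
from h import *
A=np.load('avg.npz')['scene']
b=np.mean([optics.get_image('scene')[:,:,::-1].astype(float) for _ in range(4)],0)
pan=np.array([.6092,.1237,.07]);
K=lambda i:cv2.resize(i[115:205,375:475].astype(np.float32),(500,450),interpolation=cv2.INTER_CUBIC)
cv2.imwrite('pics/v4.png',np.clip(K(b)*1.1,0,255).astype(np.uint8)); np.save('s4.npy',b)
E
```

```text
time_s: 10.87
position: [0.6176, 0.121, 0.1739]
tool_rot: [[0.998, -0.069, 0.012], [-0.069, -0.998, 0.0], [0.012, -0.001, -1.0]]
ft_force: [-0.4, 0.4, 0.1]
grip_width: 0.0639
gripper_force: 0.0
units [-4.456  5.598  0.291] norm 7.16 t 10.8667 q [0.0, 32.0, 67.0, 0.0, 81.0, 94.0]
```

View pics/v4.png

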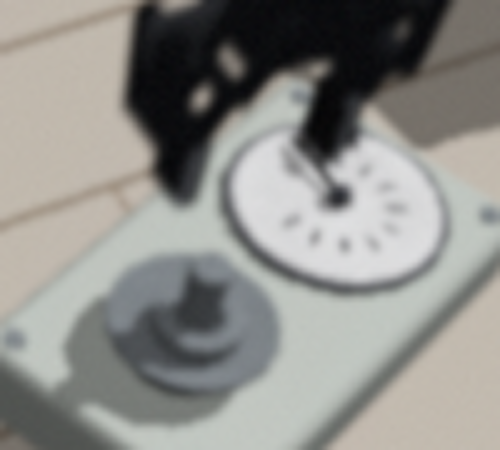

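The collar is seated flat around the spindle at (200,320) in the crop, and the pointer is at the upper left of the dial (centre (338,197)). I'm moving to collar B and will read the dial numerically once the arm is clear.

```bash
python3 -m jog '[{"linear":[-0.557,0.7,0],"roll":0},{"linear":[-0.557,0.7,0],"roll":0},{"linear":[-0.557,0.7,0],"roll":0},{"linear":[-0.557,0.7,0],"roll":0},{"linear":[-0.557,0.7,0.1],"roll":0},{"linear":[-0.557,0.7,0.2],"roll":0},{"linear":[-0.557,0.7,0.2],"roll":0},{"linear":[-0.557,0.7,0.2],"roll":0},{"linear":[0,0,0],"roll":0},{"linear":[0,0,0],"roll":0}]'; python3 d.py 0.4246 -0.0905 0.005;python3 - <<'E'
from h import *
from scipy.ndimage import map_coordinates as mc
A=np.load('avg.npz'); cur={n:np.mean([optics.get_image(n)[:,:,::-1].astype(float) for _ in range(4)],0) for n in('top','scene')}
np.savez('cur.npz',**cur)
c=np.array([.5684,.2479,.05]); ax=np.arctan2(c[1]-.1237,c[0]-.6092)  # +y housing direction
mx=ax+np.pi/2  # -x of housing = +y rotated +90
for n in('top','scene'):
  for nm,im in(('old',A[n]),('new',cur[n])):
    g=np.radians(np.arange(-30,100,4)); P=[]
    for r in np.linspace(.015,.028,8): P.append(c+np.c_[r*np.cos(mx-g),r*np.sin(mx-g),0*g])
    uv=proj(n,np.array(P).reshape(-1,3)); v=mc(im.mean(2),[uv[:,1],uv[:,0]],order=1).reshape(8,-1).mean(0)
    print(n,nm,v.round().astype(int).tolist())
E
```

```text
time_s: 11.9
position: [0.4209, -0.0911, 0.1377]
tool_rot: [[0.997, -0.072, -0.002], [-0.072, -0.997, 0.001], [-0.002, -0.001, -1.0]]
ft_force: [0.9, -0.5, -0.2]
grip_width: 0.0638
gripper_force: 0.0
units [ 0.099 -0.018  3.318] norm 3.32 t 11.9 q [-28.0, 16.0, 101.0, 0.0, 63.0, 66.0]
top old [153, 148, 141, 132, 122, 115, 109, 96, 94, 115, 137, 150, 154, 154, 150, 153, 156, 157, 157, 156, 154, 152, 154, 156, 157, 157, 156, 153, 150, 153, 156, 157, 157]
top new [162, 163, 163, 163, 162, 159, 153, 143, 133, 125, 121, 119, 108, 93, 105, 129, 147, 156, 160, 160, 158, 157, 158, 161, 162, 162, 161, 158, 155, 158, 161, 162, 162]
scene old [179, 174, 168, 161, 154, 148, 145, 143, 141, 136, 130, 123, 119, 119, 124, 135, 148, 158, 165, 167, 165, 164, 164, 165, 167, 167, 168, 168, 171, 176, 181, 184, 184]
scene new [192, 192, 192, 191, 190, 187, 181, 173, 165, 158, 156, 157, 156, 149, 135, 120, 114, 121, 134, 147, 156, 162, 166, 169, 171, 172, 172, 173, 176, 181, 186, 189, 190]
```

The dial moved from 0.4° to 22.2°, so collar C weighs about 0.38 rad. The target is 0.88±0.27, so one more collar (0.30–0.46) should land at 0.68–0.84, within the clip. Now picking up B.

```bash
python3 -m jog '[{"linear":[0.1,-0.018,0.5],"roll":0},{"linear":[0,0,0.8],"roll":0},{"linear":[0,0,0.8],"roll":0},{"linear":[0,0,0.7],"roll":0},{"linear":[0,0,0.4],"roll":0},{"linear":[0,0,0.1],"roll":0},{"linear":[0,0,0],"roll":0}]'; python3 -m jog '[{"linear":[0,0,0],"roll":0},{"linear":[0,0,0],"roll":0},{"linear":[0,0,0],"roll":0},{"linear":[0,0,0],"roll":0},{"linear":[0,0,0],"roll":0}]' -0.2 20;  python3 d.py 0.4246 -0.0905 0.005
```

```text
time_s: 12.88
position: [0.4259, -0.0896, 0.0059]
tool_rot: [[0.998, -0.068, -0.002], [-0.068, -0.998, 0.001], [-0.002, -0.001, -1.0]]
ft_force: [-0.2, 0.3, -0.2]
grip_width: 0.064
gripper_force: 0.0
time_s: 13.3
position: [0.4267, -0.0901, 0.0079]
tool_rot: [[0.998, -0.069, 0.003], [-0.069, -0.998, -0.001], [0.003, 0.001, -1.0]]
ft_force: [-1.1, 1.5, 5.6]
grip_width: 0.0419
gripper_force: 19.8
units [-0.053  0.013  0.072] norm 0.09 t 13.3 q [-28.0, 30.0, 109.0, 0.0, 41.0, 66.0]
```

```bash
python3 -m jog '[{"linear":[0,0,0],"roll":0},{"linear":[0,0,0],"roll":0},{"linear":[0,0,0],"roll":-1},{"linear":[0,0,0],"roll":-1},{"linear":[0,0,0],"roll":-1},{"linear":[0,0,0],"roll":-1},{"linear":[0,0,0],"roll":-1},{"linear":[0,0,0],"roll":-1},{"linear":[0,0,0],"roll":-1},{"linear":[0,0,0],"roll":-1},{"linear":[0,0,0],"roll":-1},{"linear":[0,0,0],"roll":-1}]' 0.5;python3 -m jog '[{"linear":[0,0,0],"roll":-1},{"linear":[0,0,0],"roll":-1},{"linear":[0,0,0],"roll":-1},{"linear":[0,0,0],"roll":-1},{"linear":[0,0,0],"roll":-1},{"linear":[0,0,0],"roll":-1},{"linear":[0,0,0],"roll":-1},{"linear":[0,0,0],"roll":-1},{"linear":[0,0,0],"roll":0}]'; python3 -m jog '[{"linear":[0,0,0],"roll":0},{"linear":[0,0,0],"roll":0},{"linear":[0,0,0],"roll":0},{"linear":[0,0,0],"roll":0},{"linear":[0,0,0],"roll":0}]' -0.2 40
python3 d.py 0.6153 0.1209 0.15
```

```text
time_s: 14.3
position: [0.4262, -0.09, 0.0068]
tool_rot: [[0.691, 0.723, 0.001], [0.723, -0.691, -0.0], [0.0, 0.001, -1.0]]
ft_force: [0.1, -0.9, -1.5]
grip_width: 0.0637
gripper_force: 0.0
time_s: 15.05
position: [0.4262, -0.09, 0.0068]
tool_rot: [[0.066, 0.998, 0.001], [0.998, -0.066, -0.0], [-0.0, 0.001, -1.0]]
ft_force: [0.2, 1.0, -0.2]
grip_width: 0.0641
gripper_force: 0.0
time_s: 15.47
position: [0.4261, -0.09, 0.0071]
tool_rot: [[0.071, 0.998, 0.0], [0.998, -0.071, -0.0], [-0.0, 0.001, -1.0]]
ft_force: [-0.6, 0.9, 9.8]
grip_width: 0.0403
gripper_force: 39.1
units [ 5.591  4.348 -3.572] norm 7.93 t 15.4667 q [-28.0, 30.0, 109.0, -0.0, 41.0, -24.0]
```

```bash
python3 -m jog '[{"linear":[0,0,-0.3],"roll":0},{"linear":[0,0,-0.9],"roll":0},{"linear":[0,0,-0.9],"roll":0},{"linear":[0,0,-0.9],"roll":0},{"linear":[0,0,-0.4],"roll":0},{"linear":[0.25,0.2,0],"roll":0},{"linear":[0.55,0.45,0],"roll":0},{"linear":[0.65,0.5,0],"roll":0},{"linear":[0.65,0.5,0],"roll":0},{"linear":[0.65,0.5,0],"roll":0},{"linear":[0.65,0.5,0],"roll":0},{"linear":[0.65,0.5,0],"roll":0}]'; python3 d.py 0.6153 0.1209 0.135
```

```text
time_s: 16.47
position: [0.5635, 0.0645, 0.1423]
tool_rot: [[0.071, 0.998, -0.001], [0.998, -0.071, 0.0], [-0.0, -0.001, -1.0]]
ft_force: [0.3, -0.5, -0.4]
grip_width: 0.0406
gripper_force: 41.0
units [1.497 1.192 0.183] norm 1.92 t 16.4667 q [-5.0, 28.0, 80.0, -0.0, 72.0, -1.0]
```

```bash
python3 -m jog '[{"linear":[0.6,0.48,0],"roll":0},{"linear":[0.4,0.32,0],"roll":0},{"linear":[0.2,0.16,0],"roll":0},{"linear":[0,0,0],"roll":0},{"linear":[0,0,0],"roll":0},{"linear":[0,0,0],"roll":0},{"linear":[0,0,0],"roll":0}]'; python3 d.py 0.6153 0.1209 0.130
```

```text
time_s: 17.05
position: [0.604, 0.1075, 0.1426]
tool_rot: [[0.07, 0.998, -0.0], [0.998, -0.07, -0.0], [-0.0, -0.0, -1.0]]
ft_force: [0.5, 0.2, -1.1]
grip_width: 0.0403
gripper_force: 41.0
units [0.354 0.259 0.315] norm 0.54 t 17.05 q [-1.0, 32.0, 72.0, -0.0, 76.0, 3.0]
```

```bash
python3 -m jog '[{"linear":[0.2,0.15,0.1],"roll":0},{"linear":[0.15,0.11,0.1],"roll":0},{"linear":[0,0,0],"roll":0},{"linear":[0,0,0],"roll":0},{"linear":[0,0,0],"roll":0},{"linear":[0,0,0],"roll":0}]'; python3 d.py 0.6153 0.1209 0.117
```

```text
time_s: 17.55
position: [0.6158, 0.1214, 0.1346]
tool_rot: [[0.069, 0.998, 0.0], [0.998, -0.069, -0.0], [-0.0, 0.0, -1.0]]
ft_force: [-0.5, 0.3, -1.4]
grip_width: 0.0403
gripper_force: 41.0
units [-0.014 -0.011  0.44 ] norm 0.44 t 17.55 q [0.0, 34.0, 70.0, -0.0, 76.0, 4.0]
```

```bash
python3 -m jog '[{"linear":[-0.013,-0.01,0.05],"roll":0},{"linear":[0,0,0.1],"roll":0},{"linear":[0,0,0.1],"roll":0},{"linear":[0,0,0.1],"roll":0},{"linear":[0,0,0.12],"roll":0},{"linear":[0,0,0],"roll":0},{"linear":[0,0,0],"roll":0},{"linear":[0,0,0],"roll":0}]'; python3 d.py 0.6153 0.1209 0.088
```

```text
time_s: 18.22
position: [0.6155, 0.1211, 0.1158]
tool_rot: [[0.069, 0.998, 0.0], [0.998, -0.069, 0.0], [0.0, 0.0, -1.0]]
ft_force: [0.7, 0.0, 0.0]
grip_width: 0.0405
gripper_force: 41.0
units [-0.004 -0.005  0.695] norm 0.7 t 18.2167 q [0.0, 35.0, 71.0, 0.0, 74.0, 4.0]
```

```bash
python3 -m jog '[{"linear":[0,0,0.08],"roll":0},{"linear":[0,0,0.02],"roll":0},{"linear":[0,0,0],"roll":0},{"linear":[0,0,0],"roll":0}]';python3 -m jog '[{"linear":[0,0,0],"roll":0}]'; python3 d.py 0.6153 0.1209 0.089
```

```text
time_s: 18.55
position: [0.6154, 0.121, 0.1117]
tool_rot: [[0.069, 0.998, -0.0], [0.998, -0.069, 0.0], [0.0, -0.0, -1.0]]
ft_force: [0.5, 0.9, -0.7]
grip_width: 0.0406
gripper_force: 41.0
time_s: 18.63
position: [0.6155, 0.121, 0.1118]
tool_rot: [[0.069, 0.998, 0.0], [0.998, -0.069, 0.0], [0.0, 0.0, -1.0]]
ft_force: [-0.2, -0.2, -1.0]
grip_width: 0.0401
gripper_force: 41.0
units [-0.003 -0.004  0.57 ] norm 0.57 t 18.6333 q [0.0, 35.0, 71.0, 0.0, 73.0, 4.0]
```

```bash
python3 -m jog '[{"linear":[0,0,0.1],"roll":0},{"linear":[0,0,0.15],"roll":0},{"linear":[0,0,0.15],"roll":0},{"linear":[0,0,0.1],"roll":0},{"linear":[0,0,0.07],"roll":0},{"linear":[0,0,0.05],"roll":0},{"linear":[0,0,0],"roll":0},{"linear":[0,0,0],"roll":0},{"linear":[0,0,0],"roll":0}]'
```

```text
time_s: 19.38
position: [0.6155, 0.121, 0.0872]
tool_rot: [[0.069, 0.998, 0.0], [0.998, -0.069, 0.0], [0.0, 0.0, -1.0]]
ft_force: [-0.3, 0.5, -0.7]
grip_width: 0.0406
gripper_force: 41.1
```

```bash
python3 -m jog '[{"linear":[0,0,0.03],"roll":0},{"linear":[0,0,0],"roll":0}]'; python3 -m jog '[{"linear":[0,0,0],"roll":0},{"linear":[0,0,0],"roll":0},{"linear":[0,0,0],"roll":0},{"linear":[0,0,-0.2],"roll":0},{"linear":[0,0,-0.5],"roll":0},{"linear":[0,0,-0.8],"roll":0},{"linear":[0,0,-0.6],"roll":0},{"linear":[-0.3,-0.6,0],"roll":0},{"linear":[-0.5,-0.75,0],"roll":0},{"linear":[-0.5,-0.75,0],"roll":0},{"linear":[-0.5,-0.75,0],"roll":0},{"linear":[-0.5,-0.75,0],"roll":0}]' 0.5; python3 -m jog '[{"linear":[-0.5,-0.5,0],"roll":0},{"linear":[-0.6,-0.3,0],"roll":0},{"linear":[0,0,0],"roll":0},{"linear":[0,0,0],"roll":0},{"linear":[0,0,0],"roll":0}]'
python3 - <<'E'
from h import *
from scipy.ndimage import map_coordinates as mc
A=np.load('cur.npz'); cur={n:np.mean([optics.get_image(n)[:,:,::-1].astype(float) for _ in range(4)],0) for n in('top','scene')}
c=np.array([.5684,.2479,.05]); ax=np.arctan2(c[1]-.1237,c[0]-.6092); mx=ax+np.pi/2
g=np.radians(np.arange(0,100,4))
def pr(n,im,r0,r1):
    P=[c+np.c_[r*np.cos(mx-g),r*np.sin(mx-g),0*g] for r in np.linspace(r0,r1,8)]
    uv=proj(n,np.array(P).reshape(-1,3)); return mc(im.mean(2),[uv[:,1],uv[:,0]],order=1).reshape(8,-1).mean(0).round().astype(int).tolist()
for n in('top','scene'):
    print(n,'ptr',pr(n,cur[n],.015,.028)); print(n,'clip',pr(n,cur[n],.046,.052))
o=[]
for n,(x,y) in(('top',(140,150)),('scene',(370,110))):
    o.append(cv2.resize(cur[n][y:y+110,x:x+110].astype(np.float32),(400,400),interpolation=cv2.INTER_CUBIC))
cv2.imwrite('pics/v5.png',np.clip(np.hstack(o)*1.2,0,255).astype(np.uint8))
s=env.observe();print(s['time_s'],s['position'],s['ft_force'])
E
```

```text
time_s: 19.55
position: [0.6156, 0.1211, 0.0859]
tool_rot: [[0.069, 0.998, 0.001], [0.998, -0.069, 0.0], [0.0, 0.001, -1.0]]
ft_force: [0.3, -0.0, -0.1]
grip_width: 0.0406
gripper_force: 41.2
time_s: 20.55
position: [0.4639, 0.0387, 0.1703]
tool_rot: [[0.068, 0.998, 0.001], [0.998, -0.068, -0.0], [-0.0, 0.001, -1.0]]
ft_force: [1.4, -1.5, 1.1]
grip_width: 0.0644
gripper_force: 0.0
time_s: 20.97
position: [0.431, -0.0024, 0.1702]
tool_rot: [[0.069, 0.998, 0.001], [0.998, -0.069, -0.0], [0.0, 0.001, -1.0]]
ft_force: [-0.2, 0.8, -0.2]
grip_width: 0.0644
gripper_force: 0.0
top ptr [158, 159, 159, 155, 150, 142, 134, 132, 136, 135, 123, 106, 103, 119, 138, 152, 159, 161, 161, 160, 157, 156, 160, 162, 163]
top clip [163, 163, 163, 162, 162, 163, 159, 134, 112, 82, 63, 64, 64, 65, 65, 64, 59, 88, 144, 162, 163, 163, 162, 164, 164]
scene ptr [186, 186, 185, 182, 175, 165, 153, 144, 142, 142, 135, 119, 106, 105, 126, 146, 159, 167, 170, 171, 173, 177, 182, 187, 188]
scene clip [191, 191, 191, 191, 190, 190, 189, 172, 134, 91, 57, 44, 49, 67, 72, 67, 95, 149, 183, 190, 190, 190, 191, 191, 192]
21.3667 [ 0.4306033  -0.00228138  0.16963026] [-0.62463723 -0.00357536  0.75425822]
```

View pics/v5.png

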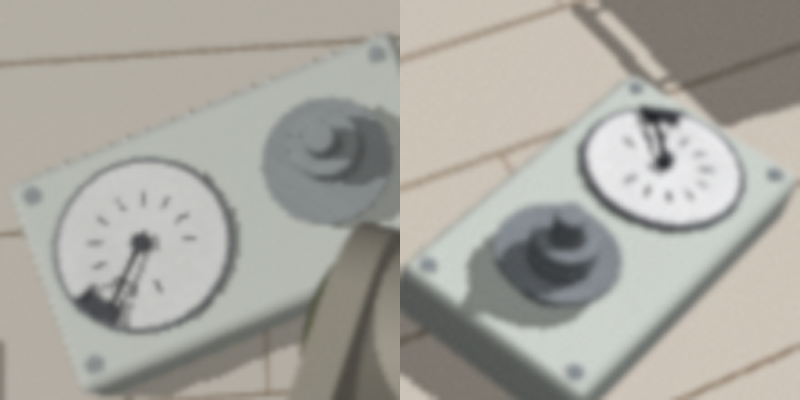

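Both collars are stacked level on the spindle. The pointer, at about 46°, sits inside the clip (about 36–68°), and the spare collars were not touched. Handing in.

```bash
python3 -c "
from rig import env
print(env.close_job())"
```

```text
the job is handed in; nothing more can be done
None
```

Two collars are seated on the spindle and let go, and the pointer rests within the target clip at about 0.80 rad (clip middle about 0.9, ±0.27); I handed the job in at about 21 s, but `close_job` returned no verdict.

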